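# Bring the foam cutter's fence to its stop

### The arm

A 7-joint arm with a two-finger parallel gripper is mounted at the origin on the work surface. World frame = base frame: x ahead of the robot, y to its left, z up, the work surface at z = 0. Lengths are in m, angles in rad, forces in N, time in s.
With the tool pointing down it reaches from about 0.35 to 0.775 m from the base axis. Payload 3.1 kg.
Tool frame: the origin (TCP) lies on the centre line of the jaws, within the pads' length; the fingertips stand 25 mm ahead of it and the grasp point (between the pads) lies 6 mm ahead of it; y points along the fingers, x is the direction in which the jaws open and shut, and the axes are right-handed (so a half turn about y gives the same grasp; the last joint's range is limited). The gripper opens to 85 mm and grips with 20 to 120 N. Pads are 22 mm wide; open, the fingers measure 114 mm over their backs; the gripper's body (76 mm by 85 mm) begins 54 mm behind the grasp point. The pads swing forward as they close: fully open they stand 13 mm farther back than shut.
Start: joints at [1.278, 0.311, 0.014, 1.512, -0.004, 1.319, -0.027], TCP at [0.137, -0.533, 0.256] pointing down, gripper open.
Joint ranges: [-2.7, 2.7], [-0.3, 1.91], [-1.27, 1.3], [0.12, 2.57], [-1.44, 4.58], [0.2, 2.03], [-3.05, 3.05]. Speed limits (rad/s): [2.79, 2.79, 3.14, 3.14, 3.14, 3.14, 3.14].

### API

Orientations are given as a unit quaternion [w, x, y, z].
In Python, from station import manip gives the robot as it stands. Calls block until the motion is done:
- manip.movep(position, orientation): joint-space move of the TCP to a pose.
- manip.line_to(position, rate=0.15, rotation=None): straight line of the TCP; rotation=None keeps the orientation; rate is the mean speed in m/s.
- manip.move_joints(angles): joint-space move.
- manip.gripper_to(opening, force=None): opening from 0.0 (shut) to 1.0 (fully open); force is the grip in N (None keeps the last); returns when the fingers have stopped.
- manip.wait(seconds).
- manip.inverse_kinematics(position, orientation): joint angles nearest the present ones, or None.
- manip.snapshot(name): name is "scene" or "side" or "wrist"; returns a dict with "color" (400x640x3 uint8, red, green, blue), "fovy" (degrees; the focal length in pixels is half the picture's height over the tangent of half this angle, whatever the lens; pixels are square), "cx", "cy" (the principal point, pixels), "rvec" (rotation vector, rad) and "tvec" (3), from world to camera coordinates, as OpenCV has them. Camera axes: x right, y down, z forward; pixel columns grow to the right and rows downward; lengths in m; the calibration is good to about 2 mm. The wrist camera is an equidistant fisheye: a pixel r from the principal point sees the ray r / f radians off the axis. A picture is of the moment at which its call begins. There is no depth.
A pose or a line that the arm cannot do raises manip.IKError and nothing moves.
- manip.job_done(): hands the job in, once; it reports no verdict.
Readings, each from a call of its own:
- manip.get_t(): time.
- manip.get_qpos(): joint angles.
- manip.get_joint_velocities(): joint speeds.
- manip.get_effort(): joint torques, N m.
- manip.get_eef_pos(): TCP position.
- manip.get_ee_rot(): TCP orientation.
- manip.get_force(): force on the tool from outside, world axes, zero at the start.
- manip.get_ft_torque(): the same for the moment, N m.
- manip.get_grip_width(): opening from 0.0 (shut) to 1.0 (fully open).
Only numpy, scipy, OpenCV 4.12 (cv2) and the standard library are available. Lean on these libraries where they do the work, as an engineer would, in place of code of your own. Each camera call takes 0.05 s, during which the arm holds its last target. There are 200 camera calls.

### The job

Set the foam cutter's fence for the next cut: with the fingertips, press down the brake pad in the middle of the fence head to free it and, keeping it pressed, push the head along the rail until it is right up against the stop with the tall knurled knob, then let the pad come up so the brake holds it there. Do not drag it with the brake on, keep off the long fence blade, and leave everything else where it is.

Things in the scene. Friction and masses are not known exactly. Their poses are not given: they have to be found in the camera images.
- cutter: Hot-wire foam cutter (off), fixed. Origin on the bench under its table's centre; x to the rear, y left along the rail, z up. Table 320 x 500 mm, top 62 mm high. Guide rail: 20 mm square bar along y at the front, axis at x -190, z 45 mm, brackets at y +-242 (top z 58). Column at x 135, y -170; bow arm at that y, z 268-286, reaches forward to x -30 mm; wire hangs at x -5.
- fence_head (a point): Centre of the fence head, on the rail's axis: a grey casting straddling the rail, 80 mm along it (+-40 mm from this point), 54 mm across, top 44 mm above this point. On top at each end a cheek 14 mm thick; between the cheeks, 52 mm apart, lies the brake pad. The head's end faces meet the stop blocks.
- fence (a joint): Position of the fence head along the rail, m: its y in the cutter's frame. Freed, it slides with about 1 N of friction; with the brake on it resists pushes of up to about 11 to 18 N.
- pad_top (a point): Centre of the top face of the brake pad: black ribbed rubber pad in the middle of the fence head, 48 mm along the rail x 46 mm across; at rest 2 mm below the cheeks' tops and 42 mm above the rail's axis. It moves with the head and goes straight down when pressed.
- brake_pad (a joint): How far the brake pad is pressed down, m: 0 at rest, 0.006 fully down. Sprung: starts to move at 14 N, 17 N fully down (a hard stop). The brake lets go as soon as the pad moves (about 0.5 mm), is clearly off at 2 mm and more, and bites again when the pad comes up.
- fence_blade: The fence blade: aluminium bar 290 mm long, 12 mm thick, 34 mm high, fixed to the head and lying over the cutter's table. Origin at the centre of the fence head on the rail's axis; in that frame (cutter's axes) the bar runs from x 30 to 320 mm at y -20 mm, z 20 to 54 mm.
- stop_knob: The stop with the knob: dark steel block clamped on the rail, 16 mm along it (+-8 mm from its origin), 36 mm across, with a tall knurled steel thumb knob 22 mm across standing up to 50 mm above the rail's axis. Origin on the rail's axis. It may be left or right of the fence head. When the head touches it, their centres are 48 mm apart.
- stop_plain: The plain stop: the same block clamped at the other end, with only a sunk screw and no knob (top 20 mm above the rail's axis). Origin on the rail's axis.
- foam_brick_mid (a point): Bystander, loose: white foam brick, 70 x 36 x 50 mm, standing on the cutter's table to the right of the upright wire. The point is at its centre.
- foam_arch_mid (a point): Bystander, loose: white foam arch, 90 x 40 mm, 86 mm high, standing at the left end of the cutter's table. The point is at its centre.
- jar_mid (a point): Bystander, loose: glass jar, 56 mm across, 75 mm high, standing on the bench in front of the rail. The point is at its centre.
- tape_roll_mid (a point): Bystander, loose: roll of masking tape lying flat, 90 mm across, 24 mm high, on the bench in front of the rail. The point is at its centre.
- brush_mid (a point): Bystander, loose: paint brush, 190 mm long, lying on the bench in front of the rail. The point is near the middle of its length.
- pot_mid (a point): Bystander, loose: black open pot, 80 mm across, 95 mm high, on the bench to the left of the cutter. The point is at its centre.
- spatula_mid (a point): Bystander, loose: spatula, 200 mm long, lying on the bench to the right of the cutter. The point is near the middle of its length.

How it is judged:
By the outcome, as a careful person would: the job done as asked, in the order asked, and still so for the second after the job is handed in, with the robot touching nothing.
It also fails if it takes over 32 s, if anything falls off the work surface, if the arm or the gripper's body presses on something with over 40 N, if the wrist force passes 120 N, or if a joint passes its speed limit or range.

## Working session

There is one attempt and no reset: what is moved stays moved. The work goes in short steps, each a Python script; the robot and the scene stay as the last script left them, time stands still between calls to the robot, and variables do not carry over. Pictures are saved under pics/ and viewed, about 8 in all and at most 12, crops included, and the job is handed in when it is done.

```bash
mkdir -p pics; python3 - <<'E'
from station import manip
import cv2,pickle
d={}
for n in ("scene","side"):
    s=manip.snapshot(n); d[n]=s; cv2.imwrite(f"pics/{n}0.png",s["color"][:,:,::-1])
    print(n,s["fovy"],s["cx"],s["cy"],s["rvec"],s["tvec"])
pickle.dump(d,open("s0.pkl","wb"))
print(manip.get_t(),manip.get_ee_rot(),manip.get_eef_pos())
E
```

```text
scene 51.45528404099487 318.6235400501073 195.7043060619773 [ 2.07306726  1.13415942 -0.50556761] [-0.30640401 -0.26064195  1.5217494 ]
side 43.204942225582116 311.5357469428536 205.19746461650055 [ 0.37427413 -2.812632    1.14917824] [0.57399623 0.1731963  1.13882204]
0.1 [ 0.55907145 -0.55818668  0.43412824 -0.43289655] [ 0.13637957 -0.53219517  0.25533512]
```

View pics/scene0.png

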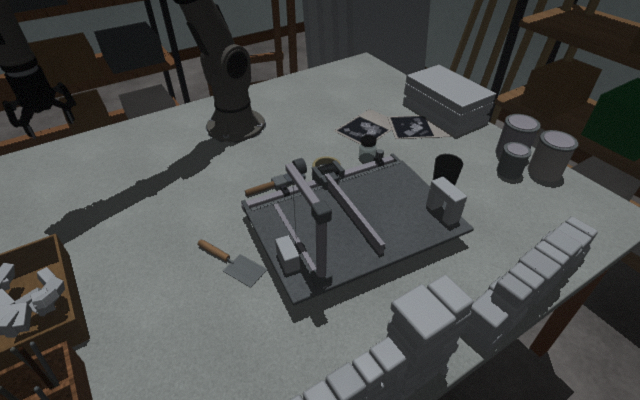

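View pics/side0.png

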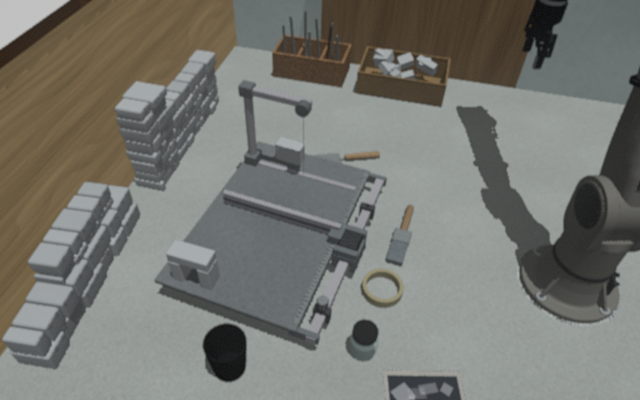

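Side view: the rail runs (378,185) to (312,335), the head is near (347,242), and the knob stop seems to be at (322,305), towards the robot's left. I'll enlarge both views.

```bash
python3 - <<'E'
import pickle,cv2,numpy as np
d=pickle.load(open("s0.pkl","rb"))
def g(im): return np.clip((im/255.)**0.6*255,0,255).astype(np.uint8)
a=g(d["side"]["color"])[165:350,150:400,::-1]; cv2.imwrite("pics/c1.png",cv2.resize(a,None,fx=3.2,fy=3.2,interpolation=cv2.INTER_CUBIC))
a=g(d["scene"]["color"])[130:310,235:485,::-1]; cv2.imwrite("pics/c2.png",cv2.resize(a,None,fx=3.2,fy=3.2,interpolation=cv2.INTER_CUBIC))
E
```

```text
(no output)
```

View pics/c1.png

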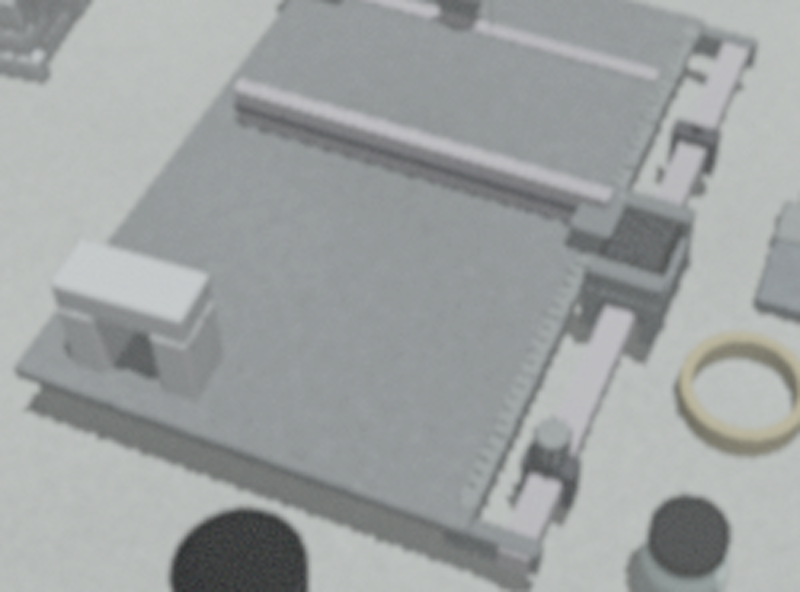

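View pics/c2.png

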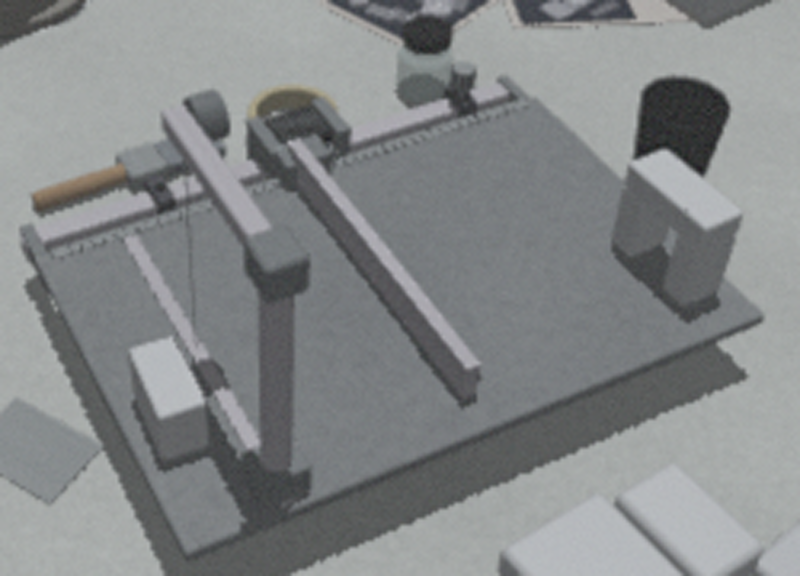

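Crops: the knob top is at c1 (552,433) and c2 (463,70), at the cutter's +y end. The plain stop is at c1 (695,133), the pad centre at c1 (643,238) and c2 (300,128). Next I'll fit the cutter pose and the head and stop positions.

```bash
cat > fit.py <<'E'
import pickle,cv2,numpy as np
from scipy.optimize import least_squares
d=pickle.load(open("s0.pkl","rb"))
def proj(s,P):
    f=200/np.tan(np.radians(s["fovy"]/2)); K=np.array([[f,0,s["cx"]],[0,f,s["cy"]],[0,0,1]])
    return cv2.projectPoints(np.float64(P).reshape(-1,3),np.float64(s["rvec"]),np.float64(s["tvec"]),K,None)[0][:,0]
T=lambda x,y,z:(0,x,y,z); H=lambda x,y,z:(1,x,y,z); S=lambda x,y,z:(2,x,y,z)
obs=[("side",T(160,250,62),18,372),("side",T(-160,250,62),475,525),("side",T(-160,-250,62),703,25),
("scene",T(160,250,62),763,318),("scene",T(160,-250,62),188,555),("scene",T(-160,-250,62),45,258),
("side",H(320,-20,54),238,84),("scene",H(320,-20,54),476,369),("side",H(0,0,42),643,238),("scene",H(0,0,42),300,125),
("side",H(-27,40,44),664,288),("side",H(27,40,44),585,258),("side",H(-27,-40,44),692,210),
("scene",H(-27,-40,44),250,120),("scene",H(-27,40,44),322,97),("scene",H(27,40,44),350,133),
("side",S(0,0,50),552,430),("scene",S(0,0,50),463,68)]
off={"side":(150,165),"scene":(235,130)}
def world(p,t):
    k,x,y,z=t; x,y,z=x/1e3,y/1e3,z/1e3
    if k: x-=.19; z+=.045; y+=p[2+k]
    c,s=np.cos(p[2]),np.sin(p[2]); return np.array([p[0]+c*x-s*y,p[1]+s*x+c*y,z])
def res(p): return np.concatenate([proj(d[n],world(p,t))[0]-(np.array([u,v])/3.2+off[n]) for n,t,u,v in obs])
if __name__=="__main__":
    best=min((least_squares(res,[.6,0,a,-.05,.15],loss="soft_l1") for a in (-.5,0,.5)),key=lambda r:r.cost)
    p=best.x; np.save("p.npy",p); print(p.round(4)); print(res(p).reshape(-1,2).round(1).tolist())
    for n,t in(("pad",H(0,0,42)),("knob",S(0,0,50))): print(n,world(p,t))
E
python3 fit.py
```

```text
[ 0.6758  0.0477 -0.1027  0.0141  0.1882]
[[-2.5, -0.9], [-1.9, 0.9], [-1.0, -3.5], [-0.1, -2.9], [-0.4, -0.3], [-5.1, -0.6], [-2.3, 0.0], [-0.3, -2.1], [-1.5, -0.5], [-1.5, -0.8], [-1.5, 0.3], [-1.0, 2.4], [0.3, -1.7], [-2.6, -1.1], [-0.6, -1.5], [-0.3, -2.5], [0.2, 0.4], [-0.9, -1.4]]
pad [0.48824721 0.08121382 0.087     ]
knob [0.50610191 0.25440139 0.095     ]
```

```bash
cat > h.py <<'E'
import numpy as np
from scipy.spatial.transform import Rotation as R
from station import manip
p=np.load("p.npy"); yaw=p[2]
cx=np.array([np.cos(yaw),np.sin(yaw),0]); rail=np.array([-np.sin(yaw),np.cos(yaw),0]); dn=np.array([0,0,-1.])
def quat(s): 
    x=s*cx; q=R.from_matrix(np.c_[x,dn,np.cross(x,dn)]).as_quat(); return q[[3,0,1,2]]
from fit import world,H
pad=world(p,H(0,0,42))
E
python3 - <<'E'
from h import *
import cv2
pos=pad+[0,0,.025+.06]
js=[(s,manip.inverse_kinematics(pos,quat(s))) for s in(1,-1)]
for s,j in js: print(s,None if j is None else np.round(j,2))
s=min((a for a in js if a[1] is not None),key=lambda a:abs(a[1][6]))[0]
manip.gripper_to(0.0); print(manip.get_t(),manip.get_grip_width())
up=pos.copy(); up[2]=.25
manip.movep(up,quat(s)); print(manip.get_t())
manip.line_to(pos,rate=.15); print(manip.get_t(),manip.get_eef_pos(),manip.get_force(),s)
a=manip.snapshot("side")["color"];b=manip.snapshot("scene")["color"]
g=lambda im:np.clip((im/255.)**.6*255,0,255).astype(np.uint8)[...,::-1]
A=cv2.resize(g(a)[170:330,290:400],None,fx=3.5,fy=3.5);B=cv2.resize(g(b)[110:270,270:380],None,fx=3.5,fy=3.5)
cv2.imwrite("pics/n1.png",np.hstack([A,B]))
E
```

```text
1 [ 0.57  0.44 -1.01  1.76  0.4   1.17 -0.66]
-1 [ 0.61  0.47 -1.07  1.76  0.45  1.18  2.44]
0.8667 -0.0023954790550168035
3.375
4.0417 [0.48878944 0.08137178 0.17258469] [ 0.93197085 -0.41324763  0.36213086] 1
```

View pics/n1.png

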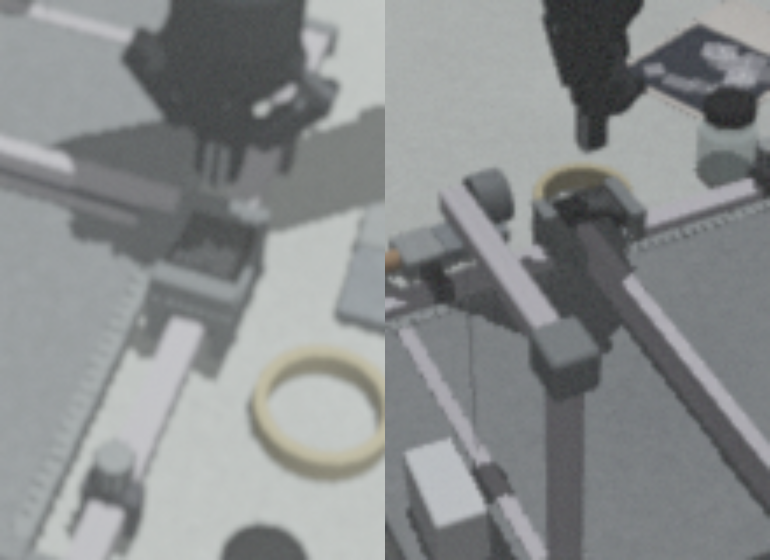

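```bash
python3 - <<'E'
from h import *
from fit import proj,d
t=np.array([.4888,.0814,.1476])
print(proj(d["side"],t),"seen ~352,222"); print(proj(d["scene"],t),"seen ~328.6,152.3")
for k in (0,.05,.1,.13): print(manip.inverse_kinematics(pad+rail*k+[0,0,.025],quat(1)))
E
```

```text
[[351.27388047 220.1034528 ]] seen ~352,222
[[327.63418714 151.19869436]] seen ~328.6,152.3
[ 0.48500556  0.48970844 -0.89933549  1.83622291  0.44368672  1.03110264
 -0.69499978]
[ 0.37173161  0.5202637  -0.89351466  1.79551353  0.46278125  1.05061023
 -0.79744841]
[ 0.25930694  0.55786665 -0.88527702  1.74238448  0.48441935  1.07574825
 -0.89214088]
[ 0.1929631   0.583367   -0.87956069  1.70466133  0.49815149  1.09347285
 -0.94435496]
```

The fingertips are over the pad centre. The small offset from the image matches the fit's own error. Next is a guarded press.

```bash
python3 - <<'E'
from h import *
f0=np.array(manip.get_force())
q=np.array(manip.get_eef_pos()); manip.line_to([pad[0],pad[1],pad[2]+.025+.012],rate=.1)
z=pad[2]+.037; f0=np.array(manip.get_force())
log=[]
while z>pad[2]+.025-.02:
    z-=.0015; manip.line_to([pad[0],pad[1],z],rate=.03)
    f=np.array(manip.get_force())-f0; log.append((round(manip.get_t(),2),round(z,4),round(manip.get_eef_pos()[2],4),f.round(1).tolist()))
    if f[2]>15.3: break
print(f0,*log,sep="\n")
E
```

```text
[0.24440291 0.79806706 0.81208335]
(5.03, np.float64(0.1225), np.float64(0.123), [-0.6, -1.8, -0.8])
(5.28, np.float64(0.121), np.float64(0.121), [-0.6, -0.1, -1.7])
(5.53, np.float64(0.1195), np.float64(0.1194), [0.3, -0.5, -1.3])
(5.78, np.float64(0.118), np.float64(0.1179), [-0.2, -0.4, -0.9])
(6.03, np.float64(0.1165), np.float64(0.1164), [0.0, -0.9, -0.6])
(6.28, np.float64(0.115), np.float64(0.1149), [-0.3, -0.3, -0.8])
(6.53, np.float64(0.1135), np.float64(0.1134), [-0.7, -0.6, -0.0])
(6.78, np.float64(0.112), np.float64(0.1122), [0.4, -1.1, -0.2])
(7.03, np.float64(0.1105), np.float64(0.1121), [-2.1, -2.0, 10.0])
(7.28, np.float64(0.109), np.float64(0.1111), [-4.3, -1.7, 13.2])
(7.53, np.float64(0.1075), np.float64(0.1097), [-4.1, -0.6, 14.4])
(7.78, np.float64(0.106), np.float64(0.1083), [-3.9, -1.3, 14.0])
(8.03, np.float64(0.1045), np.float64(0.1069), [-4.4, -1.9, 15.4])
```

```bash
python3 - <<'E'
from h import *
zc=.1042; base=np.array([pad[0],pad[1],zc]); P=np.array([pad[0],pad[1],0])
f0=np.array([.2,.8,.8])
def st(k):
    e=np.array(manip.get_eef_pos()); f=np.mean([np.array(manip.get_force()) for _ in range(3)],0)-f0
    print(round(manip.get_t(),2),"k",round(k,4),"act",((e-P)@rail).round(4),"z",e[2].round(4),"F rail/x/z",(f@rail).round(1),(f@cx).round(1),f[2].round(1)); return f@rail,e[2],f[2]
k=0;st(0); ok=True
for tgt in (.004,.02,.05,.08,.105,.115):
    k=tgt; manip.line_to(base+rail*k,rate=.05); fr,z,fz=st(k)
    if fr<-6 or fz<12.5 or fz>25 or z>.1095: ok=False;print("abort");break
hits=0
while ok and k<.136:
    k+=.0015; manip.line_to(base+rail*k,rate=.03); fr,z,fz=st(k)
    if fr<-5.5 or fz>25 or z>.1095: break
E
```

```text
8.03 k 0 act 0.0012 z 0.1069 F rail/x/z -2.3 -4.2 15.4
8.28 k 0.004 act 0.006 z 0.1068 F rail/x/z -0.2 -4.5 14.3
8.74 k 0.02 act 0.0231 z 0.1071 F rail/x/z 0.3 -2.9 14.6
9.49 k 0.05 act 0.0532 z 0.1074 F rail/x/z 0.7 -3.5 14.3
10.24 k 0.08 act 0.0834 z 0.1076 F rail/x/z 0.7 -2.2 14.5
10.89 k 0.105 act 0.1087 z 0.1079 F rail/x/z -0.3 -1.9 14.6
11.24 k 0.115 act 0.1187 z 0.108 F rail/x/z 0.4 -2.2 14.9
11.49 k 0.1165 act 0.1193 z 0.1078 F rail/x/z -1.6 -1.6 14.0
11.74 k 0.118 act 0.1206 z 0.1078 F rail/x/z -1.3 -1.7 15.3
11.99 k 0.1195 act 0.1219 z 0.1078 F rail/x/z -1.5 -1.2 14.8
12.24 k 0.121 act 0.1234 z 0.1078 F rail/x/z -1.7 -2.1 14.6
12.49 k 0.1225 act 0.1249 z 0.1078 F rail/x/z -2.0 -1.0 14.9
12.74 k 0.124 act 0.1256 z 0.1076 F rail/x/z -2.3 -1.1 14.5
12.99 k 0.1255 act 0.1258 z 0.1073 F rail/x/z -4.5 -2.5 15.4
13.24 k 0.127 act 0.1259 z 0.1069 F rail/x/z -6.0 -2.1 15.6
```

```bash
python3 - <<'E'
from h import *
import cv2
base=np.array([pad[0],pad[1],.1042])+rail*.1262
f=lambda:(np.array(manip.get_force())-[.2,.8,.8]).round(1)
for z in (.1042,.107,.110,.113,.118):
    b=base.copy(); b[2]=z; manip.line_to(b,rate=.03); e=np.array(manip.get_eef_pos()); print(manip.get_t(),z,e[2].round(4),((e-[pad[0],pad[1],0])@rail).round(4),"rail",(f()@rail).round(1),f())
b[2]=.25; manip.line_to(b,rate=.2); b-=.1*cx; b[:2]-=rail[:2]*.12; manip.line_to(b,rate=.25); manip.wait(.2)
print(manip.get_t(),manip.get_force())
import pickle
S=manip.snapshot("side");C=manip.snapshot("scene");pickle.dump((S,C),open("s1.pkl","wb"))
g=lambda im:np.clip((im/255.)**.6*255,0,255).astype(np.uint8)[...,::-1]
A=cv2.resize(g(S["color"])[220:350,290:365],None,fx=4.5,fy=4.5);B=cv2.resize(g(C["color"])[130:260,310:410],None,fx=4.5,fy=4.5)
cv2.imwrite("pics/n2.png",np.hstack([A,B]))
E
```

```text
13.4917 0.1042 0.1071 0.1258 rail -5.3 [-1.3 -5.2 14.9]
13.7417 0.107 0.1098 0.1258 rail -5.0 [-2.1 -4.8 13.2]
13.9917 0.11 0.1121 0.1266 rail -3.1 [-1.  -3.   9.7]
14.2417 0.113 0.1127 0.126 rail -0.2 [-0.3 -0.2 -1.1]
14.5583 0.118 0.118 0.1263 rail -0.5 [-0.3 -0.5 -0.2]
16.3417 [-0.45529539 -0.78730234 -0.13571506]
```

View pics/n2.png

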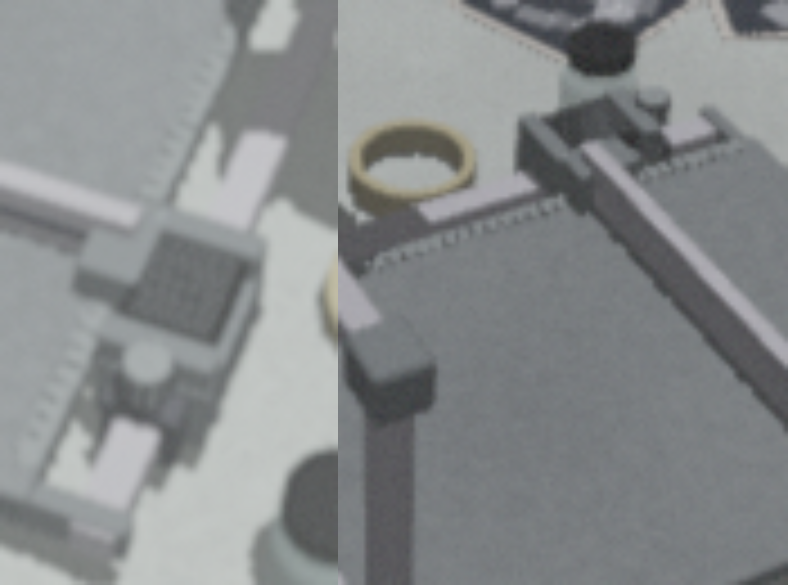

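```bash
python3 - <<'E'
from fit import *
p=np.load("p.npy")
for nm,y in(("touching",p[4]-.048),("2mm",p[4]-.05),("5mm",p[4]-.053)):
    q=p.copy();q[3]=y
    print(nm,[ (proj(d[n],world(q,t))[0]-o)*4.5+ (a,0) for n,o,a in(("side",(290,220),0),("scene",(310,130),337)) for t in (H(-27,40,44),H(27,40,44),H(320,-20,54))])
E
```

```text
touching [array([211.33278592, 371.26623306]), array([ 94.7710946 , 333.26705201]), array([-428.14960887,   39.60306718]), array([614.01066132,  78.5725136 ]), array([657.90026949, 121.55263599]), array([864.61164619, 429.70650926])]
2mm [array([212.80324427, 367.61604086]), array([ 96.37657282, 329.71312552]), array([-426.06549386,   36.72677156]), array([611.48937605,  79.35720822]), array([655.32909201, 122.38346117]), array([861.61191798, 430.92289733])]
5mm [array([215.00158579, 362.15898789]), array([ 98.77687092, 324.39976602]), array([-422.94865991,   32.42521633]), array([607.70248065,  80.53579617]), array([651.467112  , 123.63138369]), array([857.10490543, 432.75048833])]
```

The picture shows the head flush against the knob stop: the cheek edge is at about (213,372) and the predicted touching position is (211,371). The knob is unmoved at (147,362), and the tape and jar have not moved.

```bash
python3 -c "
from station import manip
manip.job_done(); print(manip.get_t())"
```

```text
the job is handed in; nothing more can be done
the job is handed in; nothing more can be done
```

The fence head is set against the stop with the tall knurled knob, and the brake pad is released. I handed the job in just after 16.4 s on the robot clock, within the 32 s limit.

- **Press:** With the gripper shut, I pressed the pad down about 5 mm at roughly 15 N. I kept it 4 to 5 mm down for the whole slide.
- **Slide:** The head moved about 125 mm to the left. It stopped advancing at the stop, and the push on it rose to about 6 N there.
- **Release:** I lifted straight up with no more than about 5 N of sideways push left, well under the brake's holding force. The gripper then moved clear, with force readings near zero.

**Last checks:** In the final picture the head's edge is within about 1 mm of where it should be when touching the stop. The knob, tape roll and jar had not moved. I didn't check the other loose items in the final picture, but no path went near them. No check failed or disagreed.

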